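# Refill the sweet dispenser and hold its service key turned

## Task

Tip the four chocolate truffles out of the scoop into the dispenser's hopper and put the scoop back down, level, on the table. Then push the service key from its wooden stand fully home into the keyhole on top of the dispenser, working it past the sticky pins, turn it a quarter turn clockwise against the spring, and finish still gripping it and holding it turned there. Do not knock over the yoghurt pot or the salt shaker.

Things in the scene. Friction and masses are not known exactly. Their poses are not given: they have to be found in the camera images.
- dispenser: Fixed grey sweet dispenser, 150 mm (x) by 270 mm (y). Origin on the table under its middle, z up. At its +y half an open square steel hopper (rim 143 mm high, 150 mm square outside); at its -y half a lower tower (84 mm high) with the key switch: a 68 mm square steel plate on a housing, top face 119 mm above the table, its centre 65 mm from the hopper's wall.
- hopper (a point): Centre of the hopper's inner floor, 73 mm above the table, 70 mm below the rim; axes as the dispenser's. Inside it is 130 x 130 mm.
- keyhole (a point): Centre of the keyhole at the switch plate's top face; axes as the dispenser's. A slot straight down, 18 mm along x, 8 mm along y, 2 mm chamfer; plate 7 mm thick, under it the rotor with a 19 x 7.4 mm slot. Two sprung pins stick out from the rotor slot's short ends, 13 and 20 mm below the face; pushing the key past them takes about 5 to 20 N, less when wiggled.
- key_switch (a joint): Angle of the rotor under the plate, rad: 0 at rest (slots in line), grows clockwise seen from above, stop at 1.7; a quarter turn is 1.57. The rotor lags the key by 0.1 to 0.15 (play). A spring (0.04 N m at rest, 0.16 at a quarter turn) drives it back to 0. The key turns only when fully home, its wide bit wholly under the plate.
- key: Service key, 50 g, upright in its stand at the start. Origin on its axis at the collar's underside, z up, x along its width. Below: a round neck 6 mm thick, 11 mm long, then a flat pointed bit 16 mm wide (x), 6 mm thick (y), to 30 mm below. Above: a 14 mm round collar 4 mm high, then the grip plate. The same after half a turn. Fully home, the collar rests on the switch plate, origin at the keyhole point.
- key_grip (a point): Centre of the key's flat black grip plate, 27 mm above the key's origin; axes as the key's. The plate is 34 mm wide (x), 9 mm thick (y), 46 mm high.
- key_stand: Fixed wooden block 56 x 56 mm, 45 mm high, on a 75 mm square foot; origin under its centre. The key stands in a slot in its top (20 mm along x, 9.5 mm along y), collar on the top face, 45 mm above the table; it lifts straight out.
- scoop: Loose aluminium scoop, about 220 g, 110 mm long (x), 72 mm wide (y), origin under its centre. Side walls 42 mm, back wall (-x) 48 mm high; the +x end is open. The inner floor falls 10 degrees to the back: balls stay in while it is level and roll out when the open end is tipped down by more than about 15 degrees (30 to 45 empties it).
- scoop_handle (a point): Centre of the scoop's upright black handle plate above its back wall, at x = -50 mm, 73 mm above the underside; axes as the scoop's. 14 mm thick (x), 40 mm wide (y), from 48 to 98 mm above the underside.
- scoop_lip (a point): Middle of the scoop's pouring edge, at x = 55 mm and 22 mm above its underside; axes as the scoop's.
- yoghurt_pot: Bystander: yoghurt pot, 72 mm wide, 71 mm high, origin under its centre; must stay upright.
- salt_shaker: Bystander: salt shaker, 44 mm wide, 90 mm high, origin under its centre; must stay upright.
- truffle_0: One of four chocolate truffles, brown balls of 26 mm, 15 g, origin at the centre; at the start they lie in the scoop.
- truffle_1: One of four chocolate truffles, brown balls of 26 mm, 15 g, origin at the centre; at the start they lie in the scoop.
- truffle_2: One of four chocolate truffles, brown balls of 26 mm, 15 g, origin at the centre; at the start they lie in the scoop.
- truffle_3: One of four chocolate truffles, brown balls of 26 mm, 15 g, origin at the centre; at the start they lie in the scoop.
Things that resemble listed ones, but are neither listed nor needed, are in the scene too. There is more than one size of the scoop; the one meant has the size given above.

How it is judged (in metres and radians):
On the way, in this order (a step that is already met when the one before it is completed fails the run):
1. all four truffles lie in the hopper, tipped from the scoop, its mouth still down over the hopper (x of truffle_0 in the frame of hopper between -0.062 and 0.062 m and y of truffle_0 in the frame of hopper between -0.062 and 0.062 m and z of truffle_0 in the frame of hopper between 0 and 0.045 m and x of truffle_1 in the frame of hopper between -0.062 and 0.062 m and y of truffle_1 in the frame of hopper between -0.062 and 0.062 m and z of truffle_1 in the frame of hopper between 0 and 0.045 m and x of truffle_2 in the frame of hopper between -0.062 and 0.062 m and y of truffle_2 in the frame of hopper between -0.062 and 0.062 m and z of truffle_2 in the frame of hopper between 0 and 0.045 m and x of truffle_3 in the frame of hopper between -0.062 and 0.062 m and y of truffle_3 in the frame of hopper between -0.062 and 0.062 m and z of truffle_3 in the frame of hopper between 0 and 0.045 m and angle between scoop's own z axis and vertical above 0.2 rad and horizontal distance between scoop_lip and hopper below 0.12 m), for 0.1 s.
2. the key is fully home in the keyhole, the switch not yet turned (z of key in the frame of keyhole below 0.003 m and horizontal distance between key and keyhole below 0.004 m and angle between key's own z axis and vertical below 0.12 rad and value of joint key_switch below 0.3 rad), for 0.1 s.
At the end, for the whole second after the job is handed in: All truffles in the hopper; scoop level on the table (6 mm, 0.08 rad), let go, at rest; key fully home (collar within 3 mm of the plate, 4 mm of the hole's centre, 0.12 rad of upright), gripped by the fingers, switch held beyond 1.3 rad through the last second (x of truffle_0 in the frame of hopper between -0.062 and 0.062 m and y of truffle_0 in the frame of hopper between -0.062 and 0.062 m and z of truffle_0 in the frame of hopper between 0 and 0.045 m and x of truffle_1 in the frame of hopper between -0.062 and 0.062 m and y of truffle_1 in the frame of hopper between -0.062 and 0.062 m and z of truffle_1 in the frame of hopper between 0 and 0.045 m and x of truffle_2 in the frame of hopper between -0.062 and 0.062 m and y of truffle_2 in the frame of hopper between -0.062 and 0.062 m and z of truffle_2 in the frame of hopper between 0 and 0.045 m and x of truffle_3 in the frame of hopper between -0.062 and 0.062 m and y of truffle_3 in the frame of hopper between -0.062 and 0.062 m and z of truffle_3 in the frame of hopper between 0 and 0.045 m and z of key in the frame of keyhole below 0.003 m and horizontal distance between key and keyhole below 0.004 m and angle between key's own z axis and vertical below 0.12 rad and value of joint key_switch above 1.3 rad and contact force between the fingers and key above 1 N and height (world z) of scoop between -0.006 and 0.006 m and angle between scoop's own z axis and vertical below 0.08 rad and linear speed of scoop below 0.02 m/s and contact force between scoop and the fingers below 0.1 N); the arm keeps its last pose, push and grip.
It fails at once if yoghurt pot knocked over (angle between yoghurt_pot's own z axis and vertical above 0.5 rad).
It fails at once if salt shaker knocked over (angle between salt_shaker's own z axis and vertical above 0.5 rad).
It also fails if it takes over 72 s, if anything falls off the work surface, if the arm or the gripper's body presses on something with over 40 N, if the wrist force passes 120 N, or if a joint passes its speed limit or range.

## Robot

A 6-joint arm with a two-finger parallel gripper is mounted at the origin on a cart in front of the work surface, level with it; the furniture and walls round the work are solid. World frame = base frame: x ahead of the robot, y to its left, z up, the work surface at z = 0. Lengths are in m, angles in degrees, forces in N, time in s.
With the tool pointing down it reaches from about 0.325 to 0.775 m from the base axis. Payload 5.5 kg.
Tool frame: the origin (TCP) lies midway between the tips of the shut fingers; the grasp point (between the pads) lies 19 mm behind it; z points along the fingers, y is the line along which they close (so a half turn about z gives the same grasp; the last joint's range is limited). The gripper opens to 85 mm and grips with 20 to 120 N. Pads are 22 mm wide; open, the fingers measure 114 mm over their backs; the gripper's body (76 mm by 85 mm) begins 54 mm behind the grasp point. The pads swing forward as they close: fully open they stand 13 mm farther back than shut.
Start: joints at [-71.144, 5.22, 70.514, -0, 104.267, -3.249], TCP at [0.226, -0.556, 0.231] pointing down, gripper open.
Joint ranges: [-164.24, 164.24], [-49.07, 125.15], [9.68, 141.18], [-86.29, 266.29], [3.28, 154.24], [-151.56, 151.56]. Speed limits (degrees/s): [147.25, 147.25, 172.46, 180, 180, 180].

## Interface

Orientations are given as [roll, pitch, yaw] about the fixed x, y, z axes, in that order (R = Rz(yaw) Ry(pitch) Rx(roll)).
In Python, from rig import bot gives the robot as it stands. The module is installed in compiled form; this text tells all that it offers.
- The arm moves only by the tool drive_tool, never from a script. Its argument "increments" is one flat list of numbers, 7 for each row, row after row: the turn, a rotation vector about the tool's x, y, z in rad, then the shift along the tool's x, y, z in cm, then the opening, from 0 (shut) to 1 (fully open). In form: [rx, ry, rz, x, y, z, fingers, rx, ry, rz, x, y, z, fingers, ...]. A call has 1 to 5 rows; each row shifts and turns the commanded pose from where the row before left it, along the tool's axes as they then stand; what a row does not reach is not made up. A row lasts 1/12 s, in which the tool goes at most 41.7 mm and 7.16 degrees, less where a joint would pass 70% of its speed; a pose out of reach is approached as far as the arm can. A call with a gripper value outside its range is refused whole. The fingers move at their own pace and stop on an object; "force" is the grip in N (left out, the last holds). Time passes only in rows, so rows that do not move let the fingers close. It gives the time, the measured TCP pose, the force, the opening and the grip force at its end, in the units of the state.
- bot.sense(): the state, without advancing time (a new reading comes with each control period).
- bot.camera(name): name is "scene" or "top"; returns the picture (480x640x3 uint8, red, green, blue); there is no depth.
- bot.camera_model(name): a dict with "K" (3x3 intrinsics, pixels), "D" ([k1, k2, p1, p2, k3] as OpenCV has them; the pictures are not rectified), "world_from_camera" (4x4, takes a point from camera to world coordinates). Camera axes: x right, y up, looking along -z (the intrinsics and any distortion apply to the point x, -y, -z); pixel columns grow to the right and rows downward; lengths in m; the calibration is good to about 2 mm. A picture is of the moment at which its call begins. camera_model takes no time and is no camera call.
- bot.close_job(): hands the job in; it is judged then, once.
The state is a dict: "time": time; "joint_positions": joint angles; "qvel": joint speeds; "tau": joint torques, N m; "tool_pos": TCP position; "orientation": TCP orientation; "force": force on the tool from outside, world axes, zero at the start; "ft_torque": the same for the moment, N m; "grip_width": finger opening in m; "gripper_force": force on a finger pad.
Only numpy, scipy, OpenCV 4.12 (cv2) and the standard library are available. Lean on these libraries where they do the work, as an engineer would, in place of code of your own. Each camera call takes 0.05 s, during which the arm holds its last target. There are 200 camera calls.

## Working session

There is one attempt and no reset: what is moved stays moved. The work goes in short steps, Python scripts to look and compute and a tool call to move; the robot and the scene stay as the last step left them, time stands still between calls to the robot, and variables do not carry over. Pictures are saved under pics/ and viewed, at most 10 in all, crops included, and the job is handed in when it is done.

Besides the shell and the picture viewer there is one more tool, called after ">>>" as name(argument=value, ...) on one line, values as JSON. drive_tool: Moves the arm, as the interface text tells. Its arguments: {"type":"object","properties":{"increments":{"type":"array","items":{"type":"number"}},"force":{"type":"number"}},"required":["increments"]}

```bash
mkdir -p pics; cat > h.py <<'E'
import numpy as np, cv2
from rig import bot
from scipy.spatial.transform import Rotation as R
def ray(cam,u,v):
    m=bot.camera_model(cam);K=np.array(m["K"]);D=np.array(m["D"]);T=np.array(m["world_from_camera"])
    p=cv2.undistortPoints(np.array([[[u,v]]],float),K,D)[0,0]
    d=T[:3,:3]@np.array([p[0],-p[1],-1.]);return T[:3,3],d
def onz(cam,u,v,z):
    o,d=ray(cam,u,v);return (o+d*(z-o[2])/d[2])[:3].round(4)
def pix(cam,P):
    m=bot.camera_model(cam);K=np.array(m["K"]);D=np.array(m["D"]);T=np.array(m["world_from_camera"])
    c=(np.array(P,float)-T[:3,3])@T[:3,:3]; c=c*[1,-1,-1]
    return cv2.projectPoints(c.reshape(-1,1,3),np.zeros(3),np.zeros(3),K,D)[0].reshape(-1,2).round(1)
E
python3 - <<'E'
from h import *
for c in("scene","top"):
    cv2.imwrite(f"pics/{c}0.png",bot.camera(c)[:,:,::-1]); m=bot.camera_model(c); print(c,np.round(m["world_from_camera"],3).tolist(),np.round(m["K"],0).tolist())
print(bot.sense())
E
```

```text
scene [[-0.642, 0.524, -0.56, -0.159], [-0.767, -0.417, 0.488, 0.656], [0.022, 0.743, 0.669, 0.985], [0.0, 0.0, 0.0, 1.0]] [[495.0, 0.0, 320.0], [0.0, 495.0, 243.0], [0.0, 0.0, 1.0]]
top [[-0.01, 0.986, -0.166, 0.406], [-1.0, -0.012, -0.013, -0.001], [-0.014, 0.166, 0.986, 1.001], [0.0, 0.0, 0.0, 1.0]] [[447.0, 0.0, 320.0], [0.0, 447.0, 242.0], [0.0, 0.0, 1.0]]
{'time': 0.1, 'joint_positions': array([-7.11437333e+01,  5.25874967e+00,  7.05749892e+01, -4.20892150e-04,
        1.04266367e+02, -3.24893110e+00]), 'qvel': array([ 0.01528489, -0.04293074, -0.11184923,  0.01477557,  0.00306705,
       -0.00321625]), 'tau': array([ 3.31815514e-03, -4.60217643e+01, -4.19218540e+01,  2.34962897e-06,
        1.06300213e-02, -2.05050372e-05]), 'tool_pos': array([ 0.22569765, -0.55566239,  0.23026431]), 'orientation': array([-1.79900032e+02, -5.26594751e-03,  2.21050898e+01]), 'force': array([-0.38228749, -0.02684681,  0.22363265]), 'ft_torque': array([-0.00955586,  0.0357495 , -0.01958283]), 'gripper_force': 0.0, 'grip_width': 0.0852217730144537}
```

View pics/top0.png

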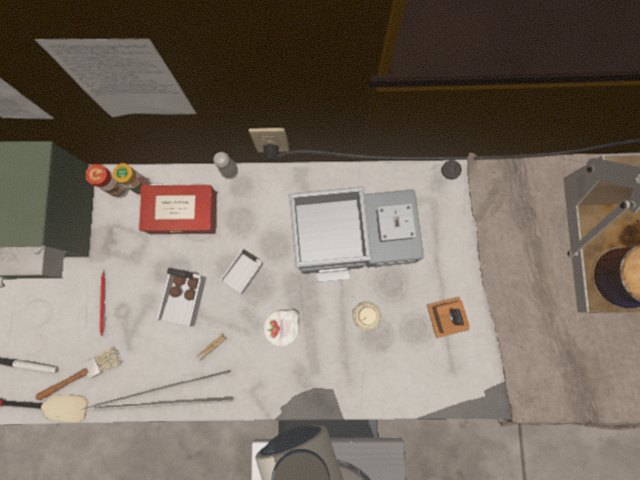

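View pics/scene0.png

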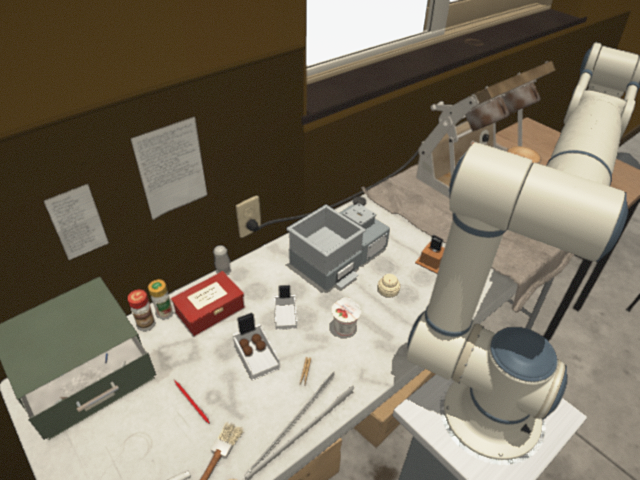

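The top picture shows the full scoop at (182,297) with its handle at (184,272), the hopper at (330,228), the key plate at (397,222), the key stand at (449,317), the pot at (282,327) and the shaker at (224,163). The empty scoop at (243,270) is a lookalike. The scene picture agrees with this.

```bash
python3 - <<'E'
from h import *
t=cv2.imread("pics/top0.png");s=cv2.imread("pics/scene0.png")
def c(im,x,y,w,h,W=400,H=300): return cv2.resize(im[y:y+h,x:x+w],(W,H),interpolation=cv2.INTER_CUBIC)
# x,y,w,h
out=np.vstack([np.hstack([c(t,140,258,80,60+10*0),c(t,420,287,60,45)]),np.hstack([c(t,284,178,160,120),c(s,225,305,80,60)])])
cv2.imwrite("pics/crop.png",out)
out=np.vstack([np.hstack([c(s,405,230,48,36),c(s,335,185,64,48)]),np.hstack([c(t,365,190,64,48),c(t,150,290,64,48)])])
cv2.imwrite("pics/crop2.png",out)
E
```

```text
(no output)
```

View pics/crop.png

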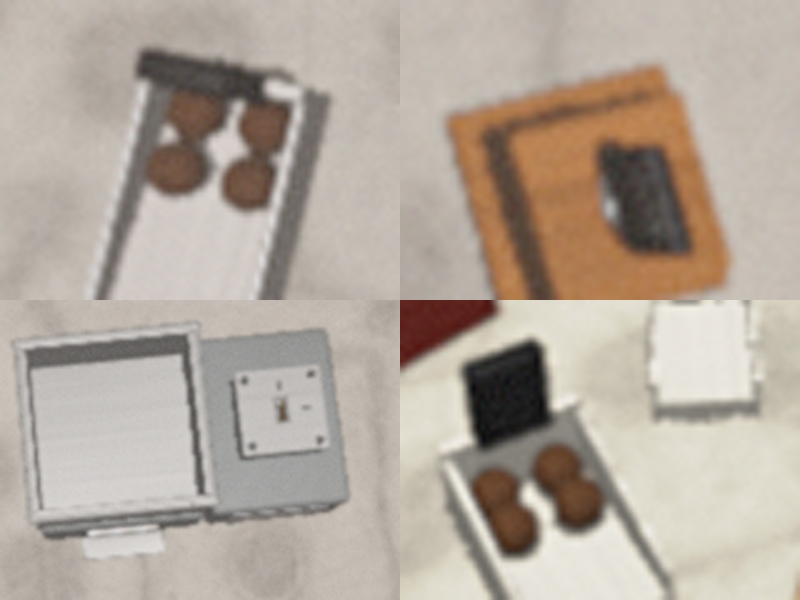

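View pics/crop2.png

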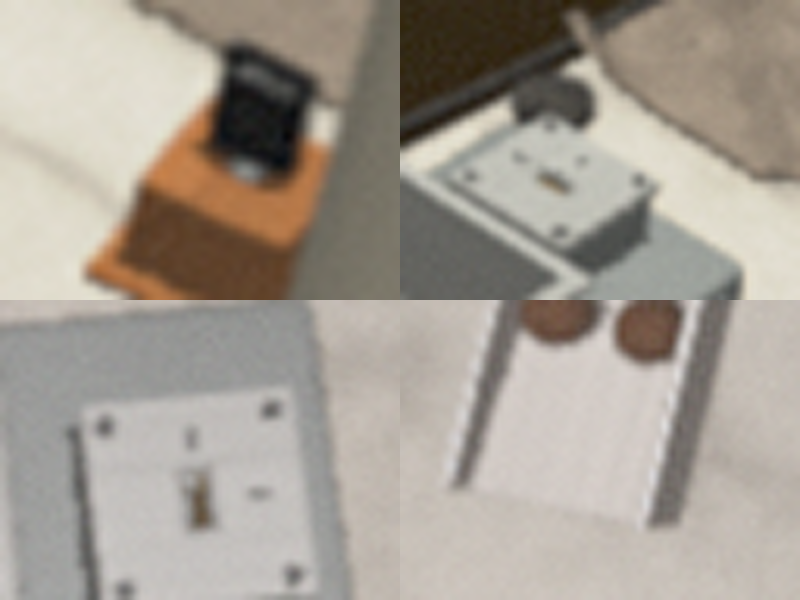

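```bash
cat > m.py <<'E'
from h import *
def q(cam,u0,v0,s,X0,Y0): return lambda x,y,z: onz(cam,u0+(x-X0+.5)/s-.5,v0+(y-Y0+.5)/s-.5,z)
A=q("top",140,258,5,0,0);B=q("top",420,287,60/9,400,0);C=q("top",284,178,2.5,0,300)
F=q("top",365,190,6.25,0,300);G=q("top",150,290,6.25,400,300)
S=q("scene",225,305,5,400,300);T=q("scene",405,230,25/3,0,0);U=q("scene",335,185,6.25,400,0)
def pr(n,*ps):
    print(n,[p[:2].tolist() for p in ps], 'len/ang',[(round(float(np.linalg.norm(b-a)),4),round(float(np.degrees(np.arctan2(*(b-a)[1::-1]))),1)) for a,b in zip(ps,ps[1:])],'mean',np.mean(ps,0)[:2].round(4))
pr('scoop -y bottom back->front',A(330,93,0),G(675,522,0))
pr('scoop +y top',A(150,85,.042),G(445,485,.042))
pr('lip floor',G(475,485,.022),G(642,524,.022))
pr('handle top edge left->right',A(140,50,.098),A(240,68,.098))
pr('handle scene top',S(465,362,.098),S(543,342,.098))
pr('handle scene bot',S(480,445,.048),S(548,422,.048))
pr('screws',F(105,427,.119),F(271,410,.119),F(293,575,.119),F(125,590,.119))
pr('slot',F(184,470,.119),F(212,470,.119),F(214,530,.119),F(188,530,.119))
pr('slot scene ctr',U(555,181,.119))
pr('plate scene',U(548,120,.119),U(657,187,.119),U(560,245,.119),U(440,175,.119))
pr('rim',C(12,340,.143),C(200,322,.143),C(215,510,.143),C(35,522,.143))
pr('floor',C(30,360,.073),C(183,353,.073))
pr('key top right edge',B(660,148,.095),B(690,250,.095))
pr('key top scene',T(228,45,.095),T(312,78,.095))
pr('stand right top edge',B(665,90,.045),B(728,265,.045))
pr('stand scene top',T(152,180,.045),T(290,245,.045),T(332,145,.045))
pr('key base in scene', T(245,170,.047))
pr('key base left edge low', B(605,200,.051),B(635,250,.049))
print('pot',onz('top',283,327,.071),'shaker',onz('top',222,160,.09),'pot scene',onz('scene',346,308,.071))
E
python3 m.py
```

```text
scoop -y bottom back->front [[0.4987, 0.2688], [0.3913, 0.2915]] len/ang [(0.1098, 168.1)] mean [0.445  0.2802]
scoop +y top [[0.4992, 0.3348], [0.4052, 0.3573]] len/ang [(0.0967, 166.5)] mean [0.4522 0.346 ]
lip floor [[0.4051, 0.3544], [0.3911, 0.2964]] len/ang [(0.0597, -103.6)] mean [0.3981 0.3254]
handle top edge left->right [[0.508, 0.3199], [0.5002, 0.2791]] len/ang [(0.0415, -100.8)] mean [0.5041 0.2995]
handle scene top [[0.5058, 0.3193], [0.4934, 0.2846]] len/ang [(0.0368, -109.7)] mean [0.4996 0.302 ]
handle scene bot [[0.4967, 0.3223], [0.488, 0.2896]] len/ang [(0.0338, -104.9)] mean [0.4923 0.306 ]
screws [[0.6175, -0.1147], [0.6224, -0.1682], [0.5681, -0.173], [0.564, -0.1193]] len/ang [(0.0537, -84.8), (0.0545, -174.9), (0.0539, 94.4)] mean [ 0.593  -0.1438]
slot [[0.603, -0.1396], [0.6028, -0.1485], [0.5831, -0.1484], [0.5832, -0.1401]] len/ang [(0.0089, -91.3), (0.0197, 179.7), (0.0083, 89.3)] mean [ 0.593  -0.1442]
slot scene ctr [[0.5904, -0.1416]] len/ang [] mean [ 0.5904 -0.1416]
plate scene [[0.6251, -0.1699], [0.5588, -0.1747], [0.5563, -0.1124], [0.6257, -0.10
[... 365 characters left out ...]
-0.2639], [0.3896, -0.2707]] len/ang [(0.0307, -167.2)] mean [ 0.4045 -0.2673]
key top scene [[0.4172, -0.257], [0.3888, -0.2662]] len/ang [(0.0299, -162.1)] mean [ 0.403  -0.2616]
stand right top edge [[0.4383, -0.2811], [0.384, -0.297]] len/ang [(0.0566, -163.7)] mean [ 0.4112 -0.2891]
stand scene top [[0.42, -0.2341], [0.3697, -0.2463], [0.3927, -0.2963]] len/ang [(0.0518, -166.4), (0.055, -65.3)] mean [ 0.3941 -0.2589]
key base in scene [[0.4022, -0.2609]] len/ang [] mean [ 0.4022 -0.2609]
key base left edge low [[0.4043, -0.2586], [0.3889, -0.2675]] len/ang [(0.0179, -150.0)] mean [ 0.3966 -0.263 ]
pot [0.3863 0.0878 0.071 ] shaker [0.738  0.2174 0.09  ] pot scene [0.3862 0.0904 0.071 ]
```

>>> drive_tool(increments=[0, 0, 0, 2.303, -2.775, 0, 1, 0, 0, 0, 2.303, -2.775, 0, 1, 0, 0, 0, 2.303, -2.775, 0, 1, 0, 0, 0, 2.303, -2.775, 0, 1, 0, 0, 0, 2.303, -2.775, 0, 1], force=60)

```text
time: 0.52
tool_pos: [0.2803, -0.3823, 0.2305]
orientation: [-179.9, 0.0, 22.1]
force: [1.0, 1.7, 1.3]
grip_width: 0.0857
gripper_force: 0.0
```

>>> drive_tool(increments=[0, 0, 0, 2.303, -2.775, 0, 1, 0, 0, 0, 2.303, -2.775, 0, 1, 0, 0, 0, 2.303, -2.775, 0, 1, 0, 0, 0, 2.303, -2.775, 0, 1, 0, 0, 0, 2.303, -2.775, 0, 1])

```text
time: 0.93
tool_pos: [0.3347, -0.2104, 0.2309]
orientation: [-180.0, 0.0, 22.1]
force: [0.4, 0.3, -0.8]
grip_width: 0.0852
gripper_force: 0.0
```

>>> drive_tool(increments=[0, 0, 0, 2.303, -2.775, 0, 1, 0, 0, 0, 2.303, -2.775, 0, 1, 0, 0, 0, 2.303, -2.775, 0, 1, 0, 0, 0, 2.303, -2.775, 0, 1, 0, 0, 0, 2.303, -2.775, 0, 1])

```text
time: 1.35
tool_pos: [0.3891, -0.0385, 0.2311]
orientation: [180.0, -0.0, 22.1]
force: [1.0, -0.1, -0.0]
grip_width: 0.0855
gripper_force: 0.0
```

>>> drive_tool(increments=[0, 0, 0, 2.303, -2.775, 0, 1, 0, 0, 0, 2.303, -2.775, 0, 1, 0, 0, 0, 2.303, -2.775, 0, 1, 0, 0, 0, 2.303, -2.775, 0, 1, 0, 0, 0, 2.303, -2.775, 0, 1])

```text
time: 1.77
tool_pos: [0.4437, 0.1336, 0.2309]
orientation: [180.0, 0.0, 22.1]
force: [0.3, -0.7, 0.2]
grip_width: 0.0855
gripper_force: 0.0
```

>>> drive_tool(increments=[0, 0, 0, 2.303, -2.775, 0, 1, 0, 0, 0, 2.303, -2.775, 0, 1, 0, 0, 0, 2.303, -2.775, 0, 1, 0, 0, 0, 2.303, -2.775, 0, 1, 0, 0, 0, 2.303, -2.775, 0, 1])

```text
time: 2.18
tool_pos: [0.4982, 0.3053, 0.2306]
orientation: [180.0, 0.1, 22.1]
force: [0.5, -0.8, 1.1]
grip_width: 0.0855
gripper_force: 0.0
```

>>> drive_tool(increments=[0, 0, -0.121, 0, 0, 0, 1, 0, 0, -0.121, 0, 0, 0, 1, 0, 0, -0.121, 0, 0, 0, 1, 0, 0, -0.121, 0, 0, 0, 1, 0, 0, -0.121, 0, 0, 0, 1])

```text
time: 2.6
tool_pos: [0.498, 0.3036, 0.2305]
orientation: [-180.0, 0.1, 57.1]
force: [0.1, 0.0, 0.3]
grip_width: 0.0853
gripper_force: 0.0
```

>>> drive_tool(increments=[0, 0, -0.121, 0, 0, 0, 1, 0, 0, -0.121, 0, 0, 0, 1, 0, 0, -0.121, 0, 0, 0, 1, 0, 0, 0, 0, 0, 0, 1])

```text
time: 2.93
tool_pos: [0.498, 0.3034, 0.2306]
orientation: [-179.9, 0.0, 77.8]
force: [0.7, -0.1, -0.0]
grip_width: 0.0857
gripper_force: 0.0
```

>>> drive_tool(increments=[0, 0, 0, 0, 0, 3, 1, 0, 0, 0, 0, 0, 3, 1, 0, 0, 0, 0, 0, 3, 1, 0, 0, 0, 0, 0, 3, 1, 0, 0, 0, 0, 0, 3, 0.6])

```text
time: 3.35
tool_pos: [0.4978, 0.3033, 0.0796]
orientation: [-180.0, 0.0, 77.3]
force: [-0.0, 0.1, -0.7]
grip_width: 0.0754
gripper_force: 0.0
```

>>> drive_tool(increments=[0, 0, 0, 0, 0, 2.4, 0.6, 0, 0, 0, 0, 0, 0, 0.6, 0, 0, 0, 0, 0, 0, 0.5])

```text
time: 3.6
tool_pos: [0.4971, 0.3029, 0.0557]
orientation: [-179.8, 0.1, 77.4]
force: [0.7, -0.1, 0.6]
grip_width: 0.0427
gripper_force: 0.0
```

```bash
python3 - <<'E'
from h import *
a=bot.camera("scene")[:,:,::-1];b=bot.camera("top")[:,:,::-1]
cv2.imwrite("pics/g.png",np.hstack([cv2.resize(a[280:400,200:300],(400,480)),cv2.resize(b[220:340,130:230],(400,480))]))
E
```

```text
(no output)
```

View pics/g.png

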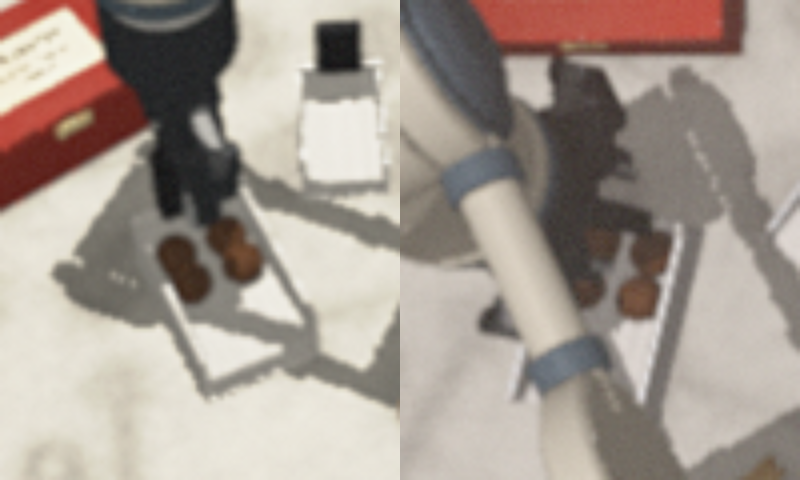

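The fingers, at about (165,180) and (215,180) in the left crop, straddle the black handle, and the truffles still lie in the scoop. I'll close now.

>>> drive_tool(increments=[0, 0, 0, 0, 0, 0, 0.3, 0, 0, 0, 0, 0, 0, 0.2, 0, 0, 0, 0, 0, 0, 0.1, 0, 0, 0, 0, 0, 0, 0, 0, 0, 0, 0, 0, 0, 0], force=60)

```text
time: 4.12
tool_pos: [0.4994, 0.304, 0.0596]
orientation: [179.8, -0.1, 77.5]
force: [1.4, 0.5, 6.0]
grip_width: 0.013
gripper_force: 59.3
```

>>> drive_tool(increments=[0, 0, 0, 0, 0, 0, 0, 0, 0, 0, 0, 0, 0, 0, 0, 0, 0, 0, 0, 0, 0])

```text
time: 4.37
tool_pos: [0.4994, 0.304, 0.0597]
orientation: [179.8, -0.2, 77.5]
force: [1.5, -0.8, 6.1]
grip_width: 0.0135
gripper_force: 59.3
```

>>> drive_tool(increments=[0, 0, 0, 0, 0, -0.5, 0, 0, 0, 0, 0, 0, -1, 0, 0, 0, 0, 0, 0, -1.5, 0, 0, 0, 0, 0, 0, -1, 0, 0, 0, 0, 0, 0, 0, 0])

```text
time: 4.78
tool_pos: [0.4992, 0.3042, 0.1005]
orientation: [179.8, -0.2, 77.6]
force: [-0.2, 0.9, -2.6]
grip_width: 0.0133
gripper_force: 58.6
```

>>> drive_tool(increments=[0, 0, 0, 0, 0, -1, 0, 0, 0, 0, 0, 0, -2, 0, 0, 0, 0, 0, 0, -3, 0, 0, 0, 0, 0, 0, -3, 0, 0, 0, 0, 0, 0, -3, 0])

```text
time: 5.2
tool_pos: [0.4976, 0.3032, 0.2178]
orientation: [-179.9, 0.1, 77.6]
force: [0.0, 0.5, -2.8]
grip_width: 0.0133
gripper_force: 58.7
```

>>> drive_tool(increments=[0, 0, 0, -0.47, 0.52, -1.5, 0, 0, 0, 0, -0.95, 1.03, -1, 0, 0, 0, 0, -1.42, 1.55, 0, 0, 0, 0, 0, -1.9, 2.06, 0, 0, 0, 0, 0, -2.17, 2.36, 0, 0])

```text
time: 5.62
tool_pos: [0.5568, 0.219, 0.2413]
orientation: [-179.9, 0.0, 77.7]
force: [0.8, -0.5, -2.5]
grip_width: 0.0135
gripper_force: 58.7
```

>>> drive_tool(increments=[0, 0, 0, -2.17, 2.36, 0, 0, 0, 0, 0, -2.17, 2.36, 0, 0, 0, 0, 0, -2.17, 2.36, 0, 0, 0, 0, 0, -2.17, 2.36, 0, 0, 0, 0, 0, -2.17, 2.36, 0, 0])

```text
time: 6.03
tool_pos: [0.6491, 0.086, 0.2406]
orientation: [-179.8, 0.1, 77.5]
force: [-0.2, 0.1, -1.8]
grip_width: 0.0134
gripper_force: 58.7
```

>>> drive_tool(increments=[0, 0, 0, -2.17, 2.36, 0, 0, 0, 0, 0, -1.9, 2.06, 0, 0, 0, 0, 0, -1.42, 1.55, 0, 0, 0, 0, 0, -0.95, 1.03, 0, 0, 0, 0, 0, -0.47, 0.52, 0, 0])

```text
time: 6.45
tool_pos: [0.7027, 0.0032, 0.2398]
orientation: [-179.0, 0.1, 77.5]
force: [-47.3, 13.4, 0.1]
grip_width: 0.0132
gripper_force: 65.3
```

>>> drive_tool(increments=[0, 0, -0.04, 0, 0, 0, 0, 0, 0, -0.07, 0, 0, 0, 0, 0, 0, -0.08, 0, 0, 0, 0, 0, 0, -0.07, 0, 0, 0, 0, 0, 0, -0.04, 0, 0, 0, 0])

```text
time: 6.87
tool_pos: [0.7026, 0.0014, 0.24]
orientation: [-179.2, 0.1, 94.7]
force: [-25.6, -6.5, -1.9]
grip_width: 0.0133
gripper_force: 64.2
```

```bash
python3 - <<'E'
from h import *
print(bot.sense()["tool_pos"],bot.sense()["orientation"],bot.sense()["joint_positions"])
a=bot.camera("scene")[:,:,::-1];b=bot.camera("top")[:,:,::-1]
cv2.imwrite("pics/p.png",np.hstack([cv2.resize(a[150:300,240:400],(400,375)),cv2.resize(b[150:300,270:430],(400,375))]))
E
```

```text
[0.70263901 0.00135467 0.23998535] [-1.79168533e+02  1.05781520e-01  9.46905008e+01] [ -2.56121816  23.00216516  48.99317056  -0.22172533 108.81600196
  -7.32097859]
```

View pics/p.png

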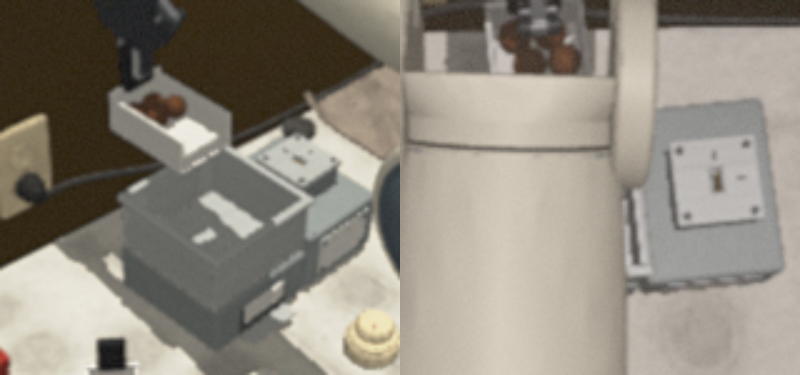

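The scoop is held level with its balls over the hopper's far rim, at about (165,120) in the left crop. The gripper touches the back wall, so I'll back off 2 cm and tip there.

>>> drive_tool(increments=[0, 0, 0, 0, -0.7, -0.2, 0, 0, 0, 0, 0, -0.8, -0.2, 0, 0, 0, 0, 0, -0.5, 0, 0, -0.03, 0, 0, 0, 0, 0, 0, -0.05, 0, 0, 0, 0, 0, 0])

```text
time: 7.38
tool_pos: [0.6874, 0.0025, 0.2446]
orientation: [175.5, -0.0, 94.7]
force: [0.0, 1.0, -1.9]
grip_width: 0.0134
gripper_force: 62.9
```

>>> drive_tool(increments=[-0.05, 0, 0, 0, -0.25, -0.02, 0, -0.05, 0, 0, 0, -0.25, -0.03, 0, -0.05, 0, 0, 0, -0.25, -0.05, 0, -0.05, 0, 0, 0, -0.25, -0.05, 0, -0.05, 0, 0, 0, -0.23, -0.08, 0])

```text
time: 7.8
tool_pos: [0.6741, 0.0016, 0.2454]
orientation: [161.0, 0.0, 94.7]
force: [-0.4, 0.3, -1.8]
grip_width: 0.013
gripper_force: 63.0
```

>>> drive_tool(increments=[-0.05, 0, 0, 0, -0.23, -0.09, 0, -0.05, 0, 0, 0, -0.23, -0.1, 0, -0.05, 0, 0, 0, -0.22, -0.12, 0, -0.05, 0, 0, 0, -0.21, -0.13, 0, -0.05, 0, 0, 0, -0.2, -0.15, 0])

```text
time: 8.22
tool_pos: [0.6617, 0.0005, 0.2462]
orientation: [146.7, 0.0, 94.7]
force: [0.1, 0.2, -2.1]
grip_width: 0.0132
gripper_force: 63.2
```

>>> drive_tool(increments=[-0.05, 0, 0, 0, -0.2, -0.15, 0, -0.05, 0, 0, 0, 0, 0, 0, -0.05, 0, 0, 0, 0, 0, 0, -0.05, 0, 0, 0, 0, 0, 0, -0.05, 0, 0, 0, 0, 0, 0])

```text
time: 8.63
tool_pos: [0.6592, 0.0003, 0.2463]
orientation: [132.4, 0.0, 94.7]
force: [-0.8, 0.5, -1.9]
grip_width: 0.013
gripper_force: 63.2
```

>>> drive_tool(increments=[0, 0, 0, 0, 0, 0, 0, 0, 0, 0, 0, 0, 0, 0, 0, 0, 0, 0, 0, 0, 0, 0, 0, 0, 0, 0, 0, 0, 0, 0, 0, 0, 0, 0, 0])

```text
time: 9.05
tool_pos: [0.6601, 0.0008, 0.2475]
orientation: [132.5, 0.0, 94.8]
force: [0.1, 0.3, -1.3]
grip_width: 0.0132
gripper_force: 63.2
```

```bash
python3 - <<'E'
from h import *
print(bot.sense()["tool_pos"],bot.sense()["orientation"],bot.sense()["joint_positions"])
a=bot.camera("scene")[:,:,::-1]
cv2.imwrite("pics/p2.png",cv2.resize(a[150:300,240:400],(480,450)))
E
```

```text
[0.66012689 0.00081817 0.24747798] [1.32489097e+02 5.01556013e-03 9.47607383e+01] [ -7.55011253 -25.04779792 106.93921084  11.53182028  51.83069828
 -15.57537869]
```

View pics/p2.png

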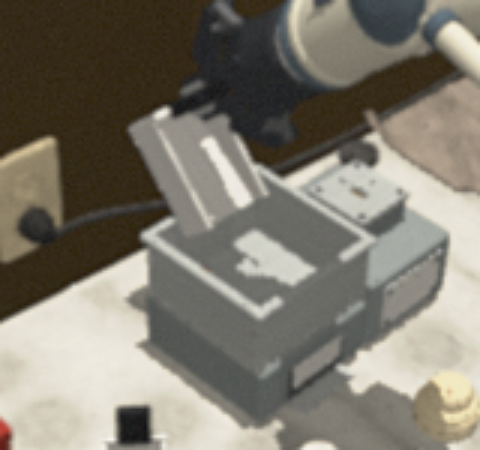

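The scoop hangs tipped over the hopper and its visible inside is empty. I'll level it and carry it back to its place.

>>> drive_tool(increments=[0.08, 0, 0, 0, 0, 0, 0, 0.11, 0, 0, 0, 0, 0, 0, 0.12, 0, 0, 0, 0, 0, 0, 0.12, 0, 0, 0, 0, 0, 0, 0.12, 0, 0, 0, 0, 0, 0])

```text
time: 9.52
tool_pos: [0.6602, 0.0008, 0.2493]
orientation: [164.1, 0.0, 94.7]
force: [0.2, -0.6, -2.9]
grip_width: 0.0134
gripper_force: 63.1
```

>>> drive_tool(increments=[0.12, 0, 0, 0, 0, 0, 0, 0.1, 0, 0, 0, 0, 0, 0, 0.06, 0, 0, 0, 0, 0, 0])

```text
time: 9.77
tool_pos: [0.6613, 0.0011, 0.2469]
orientation: [-179.7, 0.0, 94.8]
force: [1.0, -0.8, -2.6]
grip_width: 0.0132
gripper_force: 63.1
```

>>> drive_tool(increments=[0, 0, 0, 1.6, -0.7, 0, 0, 0, 0, 0, 3.15, -1.36, 0, 0, 0, 0, 0, 3.15, -1.36, 0, 0, 0, 0, 0, 3.15, -1.36, 0, 0, 0, 0, 0, 3.15, -1.36, 0, 0])

```text
time: 10.18
tool_pos: [0.5869, 0.1386, 0.2472]
orientation: [180.0, -0.0, 94.7]
force: [-0.8, 1.0, -2.3]
grip_width: 0.0135
gripper_force: 63.1
```

>>> drive_tool(increments=[0, 0, 0, 3.15, -1.36, 0, 0, 0, 0, 0, 3.15, -1.36, 0, 0, 0, 0, 0, 3.15, -1.36, 0, 0, 0, 0, 0, 3.15, -1.36, 0, 0, 0, 0, 0, 3.15, -1.36, 0, 0])

```text
time: 10.6
tool_pos: [0.5056, 0.2904, 0.2475]
orientation: [179.9, -0.0, 94.8]
force: [0.6, -0.2, -2.2]
grip_width: 0.0133
gripper_force: 63.1
```

>>> drive_tool(increments=[0, 0, 0, 1.6, -0.7, 0, 0, 0, 0, 0, 0, 0, 3.5, 0, 0, 0, 0, 0, 0, 3.5, 0, 0, 0, 0, 0, 0, 3.5, 0, 0, 0, 0, 0, 0, 3.5, 0])

```text
time: 11.02
tool_pos: [0.4981, 0.3047, 0.1061]
orientation: [179.9, -0.0, 94.8]
force: [0.4, 0.4, -1.8]
grip_width: 0.0133
gripper_force: 63.1
```

```bash
python3 - <<'E'
from h import *
s=bot.sense();print(s["tool_pos"],s["orientation"],s["force"],s["ft_torque"],s["time"])
a=bot.camera("top")[:,:,::-1]
cv2.imwrite("pics/top1.png",a)
h=cv2.cvtColor(a,cv2.COLOR_BGR2HSV)
m=((h[...,0]<18)&(h[...,1]>90)&(h[...,2]<140)).astype(np.uint8)
n,_,st,c=cv2.connectedComponentsWithStats(m)
for i in range(1,n):
    if st[i,4]>40 and 280<c[i][0]<380: print(st[i],c[i])
cv2.imwrite("pics/t1c.png",np.hstack([cv2.resize(a[180:280,285:375],(400,444)),cv2.resize(a[230:330,135:225],(400,444))]))
E
```

```text
[0.4981029  0.30468878 0.10612967] [ 1.79910577e+02 -3.76517879e-02  9.47982796e+01] [ 0.40983039  0.4433306  -1.78228255] [-0.00777603 -0.03143585  0.02804727] 11.0167
[   38     0   602   165 24541] [320.10219632  92.83798541]
[299   0  14  15  46] [305.89130435   5.67391304]
[311   0  11  15  42] [315.26190476   5.85714286]
[319   0  32  15 124] [333.87903226   6.23387097]
[276  66  20  19 107] [284.57943925  74.98130841]
[366  83  19  12  61] [373.72131148  87.52459016]
[307 210   9   9  50] [310.6  214.06]
```

View pics/t1c.png

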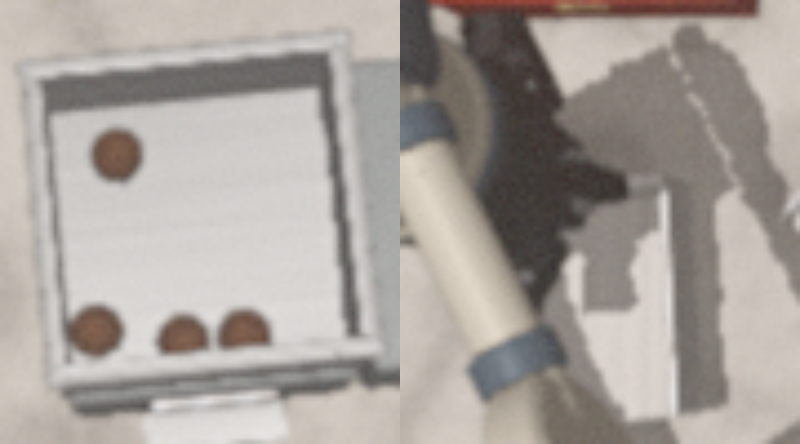

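All four truffles lie in the hopper, at (115,155), (95,330), (183,335) and (244,332) in the left crop. I'll set the scoop down.

>>> drive_tool(increments=[0, 0, 0, 0, 0, 2.5, 0, 0, 0, 0, 0, 0, 1.5, 0, 0, 0, 0, 0, 0, 0.4, 0, 0, 0, 0, 0, 0, 0.2, 0, 0, 0, 0, 0, 0, 0, 0])

```text
time: 11.48
tool_pos: [0.4984, 0.3043, 0.0625]
orientation: [179.9, -0.0, 94.8]
force: [-0.3, -0.1, -1.9]
grip_width: 0.0135
gripper_force: 63.1
```

>>> drive_tool(increments=[0, 0, 0, 0, 0, 0.15, 0, 0, 0, 0, 0, 0, 0.1, 0, 0, 0, 0, 0, 0, 0, 0])

```text
time: 11.73
tool_pos: [0.4983, 0.3042, 0.0599]
orientation: [179.9, -0.0, 94.8]
force: [-0.1, 0.4, -1.5]
grip_width: 0.0135
gripper_force: 63.1
```

>>> drive_tool(increments=[0, 0, 0, 0, 0, 0.1, 0, 0, 0, 0, 0, 0, 0.1, 0, 0, 0, 0, 0, 0, 0, 0])

```text
time: 11.98
tool_pos: [0.4984, 0.3042, 0.0597]
orientation: [179.9, -0.1, 94.8]
force: [-3.5, -1.6, 8.7]
grip_width: 0.0132
gripper_force: 64.6
```

>>> drive_tool(increments=[0, 0, 0, 0, 0, 0, 0.3, 0, 0, 0, 0, 0, 0, 0.5, 0, 0, 0, 0, 0, 0, 0.5, 0, 0, 0, 0, 0, -0.5, 0.5, 0, 0, 0, 0, 0, -2.5, 0.5])

```text
time: 12.4
tool_pos: [0.4954, 0.3027, 0.0821]
orientation: [-179.5, 0.2, 94.8]
force: [-0.3, 0.7, -0.7]
grip_width: 0.0424
gripper_force: 0.0
```

>>> drive_tool(increments=[0, 0, 0, 0, 0, -3.5, 0.5, 0, 0, 0, 0, 0, -4, 0.5, 0, 0, 0, 0, 0, -4, 0.5, 0, 0, 0, 0, 0, -3, 0.5])

```text
time: 12.73
tool_pos: [0.498, 0.3041, 0.2361]
orientation: [179.8, -0.1, 94.8]
force: [1.1, 1.1, 0.6]
grip_width: 0.0429
gripper_force: 0.0
```

>>> drive_tool(increments=[0, 0, 0, -3.697, -0.946, 0, 0.5, 0, 0, 0, -3.697, -0.946, 0, 0.5, 0, 0, 0, -3.697, -0.946, 0, 0.5, 0, 0, 0, -3.697, -0.946, 0, 0.5, 0, 0, 0, -3.697, -0.946, 0, 0.5])

```text
time: 13.15
tool_pos: [0.4653, 0.1144, 0.2321]
orientation: [180.0, 0.0, 94.8]
force: [0.4, 0.0, 0.6]
grip_width: 0.0428
gripper_force: 0.0
```

>>> drive_tool(increments=[0, 0, 0, -3.697, -0.946, 0, 0.5, 0, 0, 0, -3.697, -0.946, 0, 0.5, 0, 0, 0, -3.697, -0.946, 0, 0.5, 0, 0, 0, -3.697, -0.946, 0, 0.5, 0, 0, 0, -3.697, -0.946, 0, 0.5])

```text
time: 13.57
tool_pos: [0.4334, -0.0739, 0.2323]
orientation: [179.9, 0.0, 94.8]
force: [0.5, -0.2, -0.5]
grip_width: 0.0428
gripper_force: 0.0
```

```bash
python3 - <<'E'
from h import *
s=bot.sense();print(s["tool_pos"],s["orientation"])
a=bot.camera("scene")[:,:,::-1];b=bot.camera("top")[:,:,::-1]
cv2.imwrite("pics/s2.png",a);cv2.imwrite("pics/t2.png",b)
def z(im,x,y,w,h): return cv2.resize(im[y:y+h,x:x+w],(400,300),interpolation=cv2.INTER_CUBIC)
cv2.imwrite("pics/k.png",np.vstack([np.hstack([z(a,400,225,56,42),z(b,140,245,80,60)]),np.hstack([z(b,420,290,56,42),z(a,225,300,80,60)])]))
E
```

```text
[ 0.43339525 -0.07388536  0.23233322] [1.79944555e+02 1.56845950e-02 9.47736889e+01]
```

View pics/k.png

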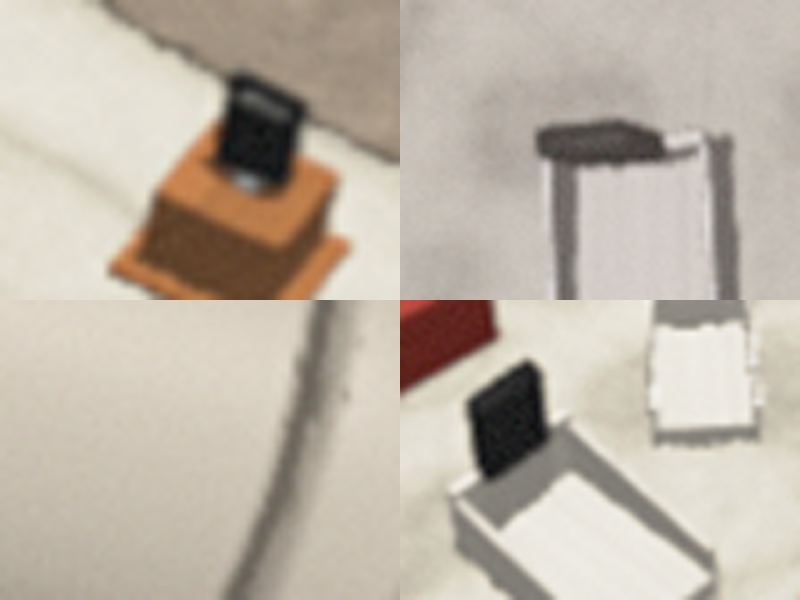

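The scoop stands level and upright on the table. The key is in its stand at about (262,130) in the top-left crop.

```bash
python3 - <<'E'
from m import *
print('----')
V=q("scene",400,225,50/7,0,0)
pr('stand top',V(157,187,.045),V(278,247,.045),V(338,180,.045))
pr('diag',V(157,187,.045),V(338,180,.045))
pr('key far top',V(237,70,.095),V(308,103,.095)); pr('key near top',V(228,88,.095),V(300,120,.095)); 
pr('near bottom',V(220,160,.049),V(288,188,.049)); pr('collar',V(250,183,.047))
# two-view: dark blob centroid of key in top0 and scene s2
s=cv2.imread("pics/s2.png");t=cv2.imread("pics/top0.png")
def blob(im,x0,y0,x1,y1):
    g=im[y0:y1,x0:x1].max(2)<75
    n,l,st,c=cv2.connectedComponentsWithStats(g.astype(np.uint8)); i=1+np.argmax(st[1:,4]);
    pts=np.argwhere(l==i)[:,::-1]; print(st[i],cv2.minAreaRect(pts.astype(np.float32)));return c[i]+[x0,y0]
bs=blob(s,425,230,446,255);bt=blob(t,445,300,470,330);print(bs,bt)
o1,d1=ray("scene",*bs);o2,d2=ray("top",*bt)
A_=np.stack([d1,-d2],1);k=np.linalg.lstsq(A_,o2-o1,rcond=None)[0];print(o1+d1*k[0],o2+d2*k[1])
E
```

```text
scoop -y bottom back->front [[0.4987, 0.2688], [0.3913, 0.2915]] len/ang [(0.1098, 168.1)] mean [0.445  0.2802]
scoop +y top [[0.4992, 0.3348], [0.4052, 0.3573]] len/ang [(0.0967, 166.5)] mean [0.4522 0.346 ]
lip floor [[0.4051, 0.3544], [0.3911, 0.2964]] len/ang [(0.0597, -103.6)] mean [0.3981 0.3254]
handle top edge left->right [[0.508, 0.3199], [0.5002, 0.2791]] len/ang [(0.0415, -100.8)] mean [0.5041 0.2995]
handle scene top [[0.5058, 0.3193], [0.4934, 0.2846]] len/ang [(0.0368, -109.7)] mean [0.4996 0.302 ]
handle scene bot [[0.4967, 0.3223], [0.488, 0.2896]] len/ang [(0.0338, -104.9)] mean [0.4923 0.306 ]
screws [[0.6175, -0.1147], [0.6224, -0.1682], [0.5681, -0.173], [0.564, -0.1193]] len/ang [(0.0537, -84.8), (0.0545, -174.9), (0.0539, 94.4)] mean [ 0.593  -0.1438]
slot [[0.603, -0.1396], [0.6028, -0.1485], [0.5831, -0.1484], [0.5832, -0.1401]] len/ang [(0.0089, -91.3), (0.0197, 179.7), (0.0083, 89.3)] mean [ 0.593  -0.1442]
slot scene ctr [[0.5904, -0.1416]] len/ang [] mean [ 0.5904 -0.1416]
plate scene [[0.6251, -0.1699], [0.5588, -0.1747], [0.5563, -0.1124], [0.6257, -0.10
[... 1339 characters left out ...]
, -0.2675]] len/ang [(0.0308, -167.2)] mean [ 0.4024 -0.2641]
key near top [[0.4126, -0.2498], [0.383, -0.2573]] len/ang [(0.0305, -165.8)] mean [ 0.3978 -0.2536]
near bottom [[0.4156, -0.2606], [0.3879, -0.2692]] len/ang [(0.029, -162.8)] mean [ 0.4018 -0.2649]
collar [[0.4004, -0.2616]] len/ang [] mean [ 0.4004 -0.2616]
[  5   6  13  15 120] ((10.735847473144531, 12.92452621459961), (10.98884391784668, 12.911890983581543), 15.945395469665527)
[ 6 10 10 15 73] ((10.198113441467285, 16.943395614624023), (15.659103393554688, 5.906503677368164), 74.05460357666016)
[435.83333333 243.3       ] [454.79452055 316.38356164]
[ 0.40310655 -0.2638955   0.06996472] [ 0.4046066  -0.26262093  0.06960537]
```

>>> drive_tool(increments=[0, 0, 0, -3.697, -0.925, 0, 0.5, 0, 0, 0, -3.697, -0.925, 0, 0.5, 0, 0, 0, -3.697, -0.925, 0, 0.5, 0, 0, 0, -3.697, -0.925, 0, 0.5, 0, 0, 0, -3.697, -0.925, 0, 0.5])

```text
time: 14.08
tool_pos: [0.4032, -0.2613, 0.2322]
orientation: [180.0, 0.0, 94.8]
force: [0.7, -0.1, 0.6]
grip_width: 0.0426
gripper_force: 0.0
```

>>> drive_tool(increments=[0, 0, -0.1155, 0, 0, 0, 0.5, 0, 0, -0.1155, 0, 0, 0, 0.5, 0, 0, -0.1155, 0, 0, 0, 0.5, 0, 0, -0.1155, 0, 0, 0, 0.5, 0, 0, -0.1155, 0, 0, 0, 0.5])

```text
time: 14.5
tool_pos: [0.4038, -0.2598, 0.232]
orientation: [180.0, -0.0, 128.2]
force: [0.5, -1.0, -0.5]
grip_width: 0.0429
gripper_force: 0.0
```

>>> drive_tool(increments=[0, 0, -0.1155, 0, 0, 0, 0.5, 0, 0, -0.1155, 0, 0, 0, 0.5, 0, 0, -0.1155, 0, 0, 0, 0.5, 0, 0, -0.1155, 0, 0, 0, 0.5, 0, 0, -0.1155, 0, 0, 0, 0.5])

```text
time: 14.92
tool_pos: [0.4039, -0.2596, 0.232]
orientation: [180.0, 0.0, 161.3]
force: [-0.3, 0.1, 0.0]
grip_width: 0.0428
gripper_force: 0.0
```

>>> drive_tool(increments=[0, 0, -0.1155, 0, 0, 0, 0.5, 0, 0, -0.1155, 0, 0, 0, 0.5, 0, 0, -0.1155, 0, 0, 0, 0.5, 0, 0, -0.1155, 0, 0, 0, 0.5, 0, 0, -0.1155, 0, 0, 0, 0.5])

```text
time: 15.33
tool_pos: [0.4039, -0.2596, 0.232]
orientation: [180.0, 0.0, -165.6]
force: [0.0, -0.3, -0.5]
grip_width: 0.0431
gripper_force: 0.0
```

>>> drive_tool(increments=[0, 0, 0, 0, 0, 3, 0.5, 0, 0, 0, 0, 0, 3, 0.5, 0, 0, 0, 0, 0, 3, 0.5, 0, 0, 0, 0, 0, 0, 0.5])

```text
time: 15.67
tool_pos: [0.4013, -0.2578, 0.1351]
orientation: [179.5, -0.4, -165.9]
force: [-0.9, 1.3, -0.9]
grip_width: 0.0429
gripper_force: 0.0
```

>>> drive_tool(increments=[0, 0, 0, 0.1, -0.22, 2, 0.5, 0, 0, 0, 0, 0, 2.5, 0.5, 0, 0, 0, 0, 0, 2.5, 0.5, 0, 0, 0, 0, 0, 0.8, 0.5, 0, 0, 0, 0, 0, 0, 0.5])

```text
time: 16.08
tool_pos: [0.4024, -0.2618, 0.0627]
orientation: [179.8, -0.1, -166.0]
force: [0.1, 0.4, 1.5]
grip_width: 0.0425
gripper_force: 0.0
```

>>> drive_tool(increments=[0, 0, 0, 0, 0, 0, 0.3, 0, 0, 0, 0, 0, 0, 0.2, 0, 0, 0, 0, 0, 0, 0.15, 0, 0, 0, 0, 0, 0, 0.1, 0, 0, 0, 0, 0, 0, 0], force=30)

```text
time: 16.5
tool_pos: [0.4038, -0.2634, 0.0659]
orientation: [-179.9, 0.1, -166.0]
force: [-0.3, 0.7, 5.4]
grip_width: 0.0084
gripper_force: 30.9
```

>>> drive_tool(increments=[0, 0, 0, 0, 0, 0, 0, 0, 0, 0, 0, 0, 0, 0, 0, 0, 0, 0, 0, 0, 0])

```text
time: 16.75
tool_pos: [0.4038, -0.2633, 0.0659]
orientation: [-179.9, 0.1, -166.0]
force: [1.0, -0.2, 5.9]
grip_width: 0.0087
gripper_force: 30.9
```

>>> drive_tool(increments=[0, 0, 0, 0, 0, 0, 0, 0, 0, 0, 0, 0, 0, 0, 0, 0, 0, 0, 0, -1, 0, 0, 0, 0, 0, 0, -2, 0, 0, 0, 0, 0, 0, -3, 0], force=90)

```text
time: 17.17
tool_pos: [0.4014, -0.2621, 0.122]
orientation: [179.8, -0.2, -166.0]
force: [-0.0, 0.3, -0.4]
grip_width: 0.0076
gripper_force: 88.9
```

>>> drive_tool(increments=[0, 0, 0, 0, 0, -3, 0, 0, 0, 0, 0, 0, -3, 0, 0, 0, 0.05, 0, 0, -2, 0, 0, 0, 0.06, 0, 0, 0, 0, 0, 0, 0.047, 0, 0, 0, 0])

```text
time: 17.58
tool_pos: [0.4034, -0.263, 0.2067]
orientation: [-179.9, 0.2, -175.1]
force: [0.0, 1.0, -1.3]
grip_width: 0.0077
gripper_force: 89.0
```

>>> drive_tool(increments=[0, 0, 0, -2.474, 1.296, 0, 0, 0, 0, 0, -2.474, 1.296, 0, 0, 0, 0, 0, -2.474, 1.296, 0, 0, 0, 0, 0, -2.474, 1.296, 0, 0, 0, 0, 0, -2.474, 1.296, 0, 0])

```text
time: 18.0
tool_pos: [0.5212, -0.1864, 0.2043]
orientation: [180.0, -0.0, -175.0]
force: [-0.1, 0.1, -0.1]
grip_width: 0.0076
gripper_force: 89.0
```

>>> drive_tool(increments=[0, 0, 0, -2.474, 1.296, 0, 0, 0, 0, 0, -2.474, 1.296, 0, 0, 0, 0, 0, -2.474, 1.296, 0, 0, 0, 0, 0, 0, 0, 0.7, 0, 0, 0, 0, 0, 0, 0, 0])

```text
time: 18.42
tool_pos: [0.591, -0.141, 0.195]
orientation: [179.9, -0.2, -174.9]
force: [0.5, -0.3, -1.5]
grip_width: 0.0077
gripper_force: 89.0
```

```bash
python3 - <<'E'
from h import *
s=bot.sense();print(s["tool_pos"],s["orientation"],s["time"],s["force"],s["joint_positions"])
a=bot.camera("scene")[:,:,::-1];b=bot.camera("top")[:,:,::-1]
cv2.imwrite("pics/s3.png",a);cv2.imwrite("pics/t3.png",b)
def z(im,x,y,w,h): return cv2.resize(im[y:y+h,x:x+w],(400,600),interpolation=cv2.INTER_CUBIC)
cv2.imwrite("pics/h.png",np.hstack([z(a,332,150,52,78),z(b,372,180,52,78)]))
E
```

```text
[ 0.59104459 -0.1409859   0.19500917] [ 179.9246868    -0.19111116 -174.85433891] 18.4167 [ 0.53365163 -0.29397728 -1.51025421] [-1.66235956e+01  6.33483910e+00  7.29952419e+01 -9.52006576e-04
  1.00875332e+02 -1.11769309e+02]
```

View pics/h.png

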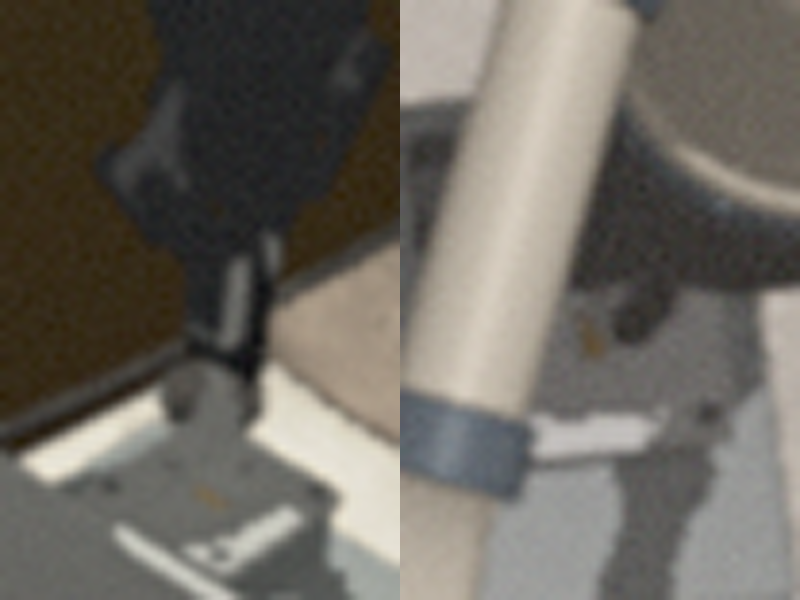

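The left crop shows the grey key bit at about (205–245, 360–430), hanging above the keyhole at (210,495). The right crop shows the keyhole at (593,335). I've now used all 10 views, so from here I'll work from numbers.

```bash
python3 - <<'E'
from h import *
p=np.array([.5920,-.1405,.195]); xd=np.array([.996,.087,0])
for n,P in dict(tip=p-[0,0,.051],sh1=p-[0,0,.032]+.008*xd,sh2=p-[0,0,.032]-.008*xd,b1=p-[0,0,.044]+.008*xd,b2=p-[0,0,.044]-.008*xd,col=p-[0,0,.019],hole=[.592,-.143,.119]).items():
    u=pix("scene",P)[0]; print(n,u,((u-[332,150])*400/52).round())
a=cv2.imread("pics/s3.png"); g=cv2.cvtColor(a,cv2.COLOR_BGR2GRAY)
print(g[192:216,352:370])
h=cv2.cvtColor(a,cv2.COLOR_BGR2HSV);b=cv2.imread("pics/t3.png");hb=cv2.cvtColor(b,cv2.COLOR_BGR2HSV)
for c,H,(x0,y0,x1,y1) in(("scene",h,(350,205,370,222)),("top",hb,(390,215,406,232))):
    s=H[y0:y1,x0:x1]; print(s[...,1].max()); m=np.argwhere(s[...,1]>.6*s[...,1].max()); ctr=m.mean(0)[::-1]+[x0,y0]; print(c,len(m),ctr,onz(c,*ctr,.119),onz(c,*ctr,.110))
E
```

```text
tip [359.4 206.4] [211. 434.]
sh1 [357.7 199.6] [198. 382.]
sh2 [362.1 202.2] [232. 402.]
b1 [357.4 203.1] [195. 408.]
b2 [361.7 205.6] [228. 428.]
col [360.2 197.1] [217. 362.]
hole [359.4 213.1] [211. 485.]
[[ 43  42  41  46  57  61  52  42  56  94 101  78  46  25  58 114 138 149]
 [ 37  39  44  47  49  56  64  60  76  99 104  71  39  19  59 112 135 143]
 [ 44  51  57  59  44  35  49  52  78  97  85  52  30  18  56 109 127 136]
 [ 56  65  63  60  36  29  32  37  53  63  51  30  26  38  70 106 121 131]
 [ 64  56  53  52  46  46  47  43  35  32  25  25  21  30  72 109 119 126]
 [ 53  49  55  62  68  76  79  77  64  45  22  22  17  45 105 152 143 126]
 [ 43  57  73  80  80  79  90 103  98  78  54  34  19  72 147 189 181 146]
 [ 68  76  81  81  82  80  85 102 109  99  83  57  38  93 174 205 202 179]
 [115  94  77  82  83  80  89 101 110 103  90  66  62  93 163 204 210 203]
 [147  94  77  74  72  81  97 103 107 101  88  77  71  96 164 205 214 211]
 [171  99  69  64  67  83 101 103 106 105  98  81  71  91 162 206 218 216]
 [192 123  64  53  66  86 103 105 104 105 103  85  64  91 170 210 
[... 390 characters left out ...]
100 103 102 107 107 102 104 107 106 109 105 104 104 111 131 161 198]
 [104  94  92  97 105 106 105 108 107 111 106  97  95 104 107 105 114 143]
 [105 104  99 101 104 109 108 112 109 110 106  99  99 107 106 105 107 108]
 [107 106 102 103 104 106 107 111 110 111 108 108 106 106 108 105 103 104]
 [106 102 105 108 106 105 107 106 108 108 111 111 106 110 103 106 106 108]
 [104 105 106 109 106 104 107 105 107 105 107 107 106 105 106 104 104 102]
 [107 107 108 108 108 107 108 105 106 101 103 103 104 103 103 107 121 125]]
78
scene 6 [359.16666667 214.33333333] [ 0.5882 -0.1386  0.119 ] [ 0.5959 -0.1469  0.11  ]
104
top 7 [396.42857143 223.71428571] [ 0.5887 -0.1438  0.119 ] [ 0.5905 -0.1453  0.11  ]
```

>>> drive_tool(increments=[0, 0, 0, 0, 0, 1, 0, 0, 0, 0, 0, 0, 0.5, 0, 0, 0, 0, 0, 0, 0, 0, 0, 0, 0, 0, 0, 0, 0])

```text
time: 18.85
tool_pos: [0.5903, -0.1425, 0.1812]
orientation: [180.0, -0.1, -175.0]
force: [0.3, 0.9, -0.5]
grip_width: 0.0077
gripper_force: 89.0
```

>>> drive_tool(increments=[0, 0, 0, -0.25, -0.2, 0, 0, 0, 0, 0, 0, 0, 0, 0, 0, 0, 0, 0, 0, 0.5, 0, 0, 0, 0, 0, 0, 0, 0])

```text
time: 19.18
tool_pos: [0.5935, -0.1439, 0.176]
orientation: [180.0, -0.0, -175.0]
force: [-0.6, -0.3, -1.2]
grip_width: 0.0075
gripper_force: 89.0
```

>>> drive_tool(increments=[0, 0, 0, 0, 0, 0.4, 0, 0, 0, 0, 0, 0, 0.2, 0, 0, 0, 0, 0, 0, 0, 0])

```text
time: 19.43
tool_pos: [0.5934, -0.1437, 0.1699]
orientation: [180.0, -0.1, -175.0]
force: [-0.3, -0.0, -0.3]
grip_width: 0.0077
gripper_force: 89.0
```

>>> drive_tool(increments=[0, 0, 0, 0, 0, 0.3, 0, 0, 0, 0, 0, 0, 0, 0])

```text
time: 19.6
tool_pos: [0.5935, -0.1438, 0.1672]
orientation: [180.0, -0.0, -175.0]
force: [-0.8, 0.5, -0.5]
grip_width: 0.0076
gripper_force: 89.0
```

>>> drive_tool(increments=[0, 0, 0, 0, 0, 0.3, 0, 0, 0, 0, 0, 0, 0, 0])

```text
time: 19.77
tool_pos: [0.5935, -0.1438, 0.1642]
orientation: [180.0, -0.0, -175.0]
force: [-0.5, -0.3, -1.4]
grip_width: 0.0073
gripper_force: 89.0
```

>>> drive_tool(increments=[0, 0, 0, 0, 0, 0.3, 0, 0, 0, 0, 0, 0, 0, 0])

```text
time: 19.93
tool_pos: [0.5935, -0.1438, 0.1612]
orientation: [180.0, -0.0, -175.0]
force: [-1.2, -0.1, -0.5]
grip_width: 0.0076
gripper_force: 89.0
```

>>> drive_tool(increments=[0, 0, 0, 0, 0, 0.3, 0, 0, 0, 0, 0, 0, 0, 0])

```text
time: 20.1
tool_pos: [0.5935, -0.1438, 0.1582]
orientation: [180.0, -0.0, -175.0]
force: [-1.2, -0.7, -1.2]
grip_width: 0.0078
gripper_force: 89.0
```

>>> drive_tool(increments=[0, 0, 0, 0, 0, 0.2, 0, 0, 0, 0, 0, 0, 0, 0])

```text
time: 20.27
tool_pos: [0.5936, -0.1438, 0.1564]
orientation: [180.0, -0.0, -175.0]
force: [0.3, 0.1, -0.4]
grip_width: 0.0077
gripper_force: 89.0
```

>>> drive_tool(increments=[0, 0, 0.04, 0, 0, 0.2, 0, 0, 0, -0.04, 0, 0, 0, 0])

```text
time: 20.43
tool_pos: [0.5936, -0.1439, 0.1545]
orientation: [180.0, -0.0, -175.1]
force: [-0.0, -0.2, -1.2]
grip_width: 0.0077
gripper_force: 89.0
```

>>> drive_tool(increments=[0, 0, -0.04, 0, 0, 0.2, 0, 0, 0, 0.04, 0, 0, 0, 0])

```text
time: 20.6
tool_pos: [0.5936, -0.1438, 0.1527]
orientation: [180.0, -0.0, -174.8]
force: [-0.6, 0.9, -0.2]
grip_width: 0.0074
gripper_force: 89.0
```

>>> drive_tool(increments=[0, 0, 0.04, 0, 0, 0.2, 0, 0, 0, -0.04, 0, 0, 0, 0])

```text
time: 20.77
tool_pos: [0.5936, -0.144, 0.1521]
orientation: [-180.0, 0.0, -175.1]
force: [-2.3, -0.2, 4.1]
grip_width: 0.0074
gripper_force: 89.7
```

>>> drive_tool(increments=[0, 0, -0.04, 0, 0, 0.2, 0, 0, 0, 0.04, 0, 0, 0, 0])

```text
time: 20.93
tool_pos: [0.5937, -0.144, 0.1518]
orientation: [-179.9, 0.1, -174.9]
force: [-4.3, 0.9, 8.6]
grip_width: 0.0078
gripper_force: 90.6
```

>>> drive_tool(increments=[0, 0, 0.04, 0, 0, 0.2, 0, 0, 0, -0.04, 0, 0, 0, 0])

```text
time: 21.1
tool_pos: [0.5939, -0.144, 0.1515]
orientation: [-179.9, 0.2, -175.1]
force: [-6.6, 1.4, 15.0]
grip_width: 0.0072
gripper_force: 91.5
```

>>> drive_tool(increments=[0, 0, 0.05, 0.1, 0, 0, 0, 0, 0, -0.1, 0, 0, 0, 0, 0, 0, 0.05, 0, 0, 0, 0, 0, 0, 0, 0, 0, 0, 0])

```text
time: 21.43
tool_pos: [0.5922, -0.1439, 0.148]
orientation: [-180.0, -0.0, -175.1]
force: [-3.9, 0.1, 4.3]
grip_width: 0.0081
gripper_force: 89.7
```

>>> drive_tool(increments=[0, 0, 0.06, 0, 0, 0.1, 0, 0, 0, -0.12, 0, 0, 0.1, 0, 0, 0, 0.06, 0, 0, 0, 0, 0, 0, 0, 0, 0, 0, 0])

```text
time: 21.77
tool_pos: [0.5924, -0.144, 0.1456]
orientation: [-180.0, -0.0, -175.1]
force: [-4.4, 1.2, 4.9]
grip_width: 0.0075
gripper_force: 89.8
```

>>> drive_tool(increments=[0, 0, 0.05, 0.06, 0, 0.1, 0, 0, 0, -0.1, 0, 0, 0.1, 0, 0, 0, 0.05, 0, 0, 0, 0, 0, 0, 0, 0, 0, 0, 0])

```text
time: 22.1
tool_pos: [0.5928, -0.1439, 0.1448]
orientation: [-180.0, 0.2, -175.0]
force: [-1.6, 1.7, 7.4]
grip_width: 0.0073
gripper_force: 90.3
```

>>> drive_tool(increments=[0, 0, 0.05, 0, 0, 0.1, 0, 0, 0, -0.1, 0, 0, 0.1, 0, 0, 0, 0.05, 0, 0, 0, 0, 0, 0, 0, 0, 0, 0, 0])

```text
time: 22.43
tool_pos: [0.5933, -0.1439, 0.143]
orientation: [-179.9, 0.3, -175.0]
force: [-0.2, 1.2, 7.6]
grip_width: 0.0075
gripper_force: 90.3
```

>>> drive_tool(increments=[0, 0, 0.05, 0, 0, 0.1, 0, 0, 0, -0.1, 0, 0, 0.1, 0, 0, 0, 0.05, 0, 0, 0, 0, 0, 0, 0, 0, 0, 0, 0])

```text
time: 22.77
tool_pos: [0.5934, -0.1439, 0.1402]
orientation: [-180.0, 0.2, -175.0]
force: [1.0, 1.1, 5.8]
grip_width: 0.0075
gripper_force: 89.9
```

>>> drive_tool(increments=[0, 0, 0.05, 0, 0, 0.1, 0, 0, 0, -0.1, 0, 0, 0.1, 0, 0, 0, 0.05, 0, 0, 0, 0, 0, 0, 0, 0, 0, 0, 0])

```text
time: 23.1
tool_pos: [0.5936, -0.1442, 0.14]
orientation: [-179.9, 0.3, -175.0]
force: [-0.3, 2.0, 11.8]
grip_width: 0.0075
gripper_force: 90.9
```

>>> drive_tool(increments=[0, 0, 0.05, 0, 0, 0.1, 0, 0, 0, -0.1, 0, 0, 0.1, 0, 0, 0, 0.05, 0, 0, 0, 0, 0, 0, 0, 0, 0, 0, 0])

```text
time: 23.43
tool_pos: [0.5937, -0.1441, 0.1399]
orientation: [-179.9, 0.4, -175.0]
force: [-3.4, 3.1, 18.5]
grip_width: 0.0074
gripper_force: 92.0
```

The key is hard up against its stop at 0.1399 m, where it should be fully home. I'll turn it now.

>>> drive_tool(increments=[0, 0, 0.08, 0, 0, 0, 0, 0, 0, 0.08, 0, 0, 0, 0, 0, 0, 0.08, 0, 0, 0, 0, 0, 0, 0.08, 0, 0, 0, 0, 0, 0, 0, 0, 0, 0, 0])

```text
time: 23.85
tool_pos: [0.5938, -0.1439, 0.1399]
orientation: [180.0, 0.4, 166.5]
force: [-3.9, 2.9, 18.7]
grip_width: 0.0075
gripper_force: 91.9
```

```bash
python3 -c "
from h import *
s=bot.sense();print(s['ft_torque'],s['force'],s['tool_pos'],s['orientation'],s['joint_positions'])"
```

```text
[0.56400209 0.62555251 0.10431595] [-3.91615065  2.88875467 18.66610199] [ 0.59378191 -0.14391579  0.1398861 ] [179.97027674   0.42649372 166.54872785] [-1.68449048e+01  6.56159006e+00  7.83296664e+01  5.51014802e-02
  9.46847550e+01 -9.33890397e+01]
```

>>> drive_tool(increments=[0, 0, 0.09, 0, 0, 0, 0, 0, 0, 0.09, 0, 0, 0, 0, 0, 0, 0.09, 0, 0, 0, 0, 0, 0, 0.09, 0, 0, 0, 0, 0, 0, 0.09, 0, 0, 0, 0])

```text
time: 24.27
tool_pos: [0.5936, -0.1442, 0.1399]
orientation: [179.8, 0.4, 140.8]
force: [-3.5, 2.2, 19.3]
grip_width: 0.0075
gripper_force: 92.0
```

>>> drive_tool(increments=[0, 0, 0.09, 0, 0, 0, 0, 0, 0, 0.09, 0, 0, 0, 0, 0, 0, 0.09, 0, 0, 0, 0, 0, 0, 0.09, 0, 0, 0, 0, 0, 0, 0.09, 0, 0, 0, 0])

```text
time: 24.68
tool_pos: [0.5934, -0.1444, 0.1399]
orientation: [179.7, 0.3, 115.0]
force: [-4.6, 0.8, 18.0]
grip_width: 0.0078
gripper_force: 92.0
```

>>> drive_tool(increments=[0, 0, 0.09, 0, 0, 0, 0, 0, 0, 0.09, 0, 0, 0, 0, 0, 0, 0.09, 0, 0, 0, 0, 0, 0, 0.08, 0, 0, 0, 0, 0, 0, 0, 0, 0, 0, 0])

```text
time: 25.1
tool_pos: [0.5931, -0.1446, 0.1399]
orientation: [179.7, 0.2, 94.9]
force: [-5.5, 1.0, 19.4]
grip_width: 0.0074
gripper_force: 92.0
```

```bash
python3 -c "
from h import *
s=bot.sense();print(s['ft_torque'],s['force'],s['tool_pos'],s['orientation'],s['joint_positions'])
b=bot.camera('top');a=bot.camera('scene')
h=cv2.cvtColor(b,cv2.COLOR_RGB2HSV);m=((h[...,0]<18)&(h[...,1]>90)&(h[...,2]<140)).astype(np.uint8)[190:275,290:368]
n,_,st,c=cv2.connectedComponentsWithStats(m);print([(st[i,4],c[i]+[290,190]) for i in range(1,n) if st[i,4]>20])
"
```

```text
[0.21168236 1.19974103 0.20564986] [-5.54265121  0.982172   19.37514635] [ 0.59309944 -0.14457592  0.13989437] [1.79682247e+02 1.62810173e-01 9.48991936e+01] [-1.68735578e+01  6.55050925e+00  7.83404516e+01 -3.34458728e-02
  9.47535627e+01 -2.17760779e+01]
[(np.int32(52), array([310.90384615, 214.26923077])), (np.int32(56), array([306.10714286, 254.23214286])), (np.int32(46), array([339.52173913, 253.97826087])), (np.int32(42), array([325.83333333, 255.5952381 ]))]
```

>>> drive_tool(increments=[0, 0, 0.06, 0, 0, 0, 0, 0, 0, 0, 0, 0, 0, 0, 0, 0, 0, 0, 0, 0, 0, 0, 0, 0, 0, 0, 0, 0])

```text
time: 25.53
tool_pos: [0.593, -0.1446, 0.1399]
orientation: [179.7, 0.1, 91.7]
force: [-5.5, 0.9, 19.5]
grip_width: 0.0076
gripper_force: 92.1
```

```bash
python3 -c "
from h import *
s=bot.sense();print(s['ft_torque'],s['force'],s['tool_pos'],s['orientation'])
print(bot.close_job())"
```

```text
[0.15818429 1.24724031 0.22833606] [-5.4749151   0.90467297 19.50043597] [ 0.59304456 -0.14455353  0.13988783] [1.79680917e+02 1.42355026e-01 9.17047707e+01]
the job is handed in; nothing more can be done
None
```

The job is handed in at about 25.5 s with no verdict returned: four truffles in the hopper, scoop level on the table, and the key home and held gripped about 93° clockwise; the one risk is a 47 N sideways wrist force when the gripper touched the back wall, since the limit on the gripper's body is 40 N.

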